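Close up the bench vacuum pump: filler cap, quarter-turn fastener, hold the panel shut

TASK

The white vacuum pump unit has just been serviced: first twist its round black filler cap clockwise until it is fully closed (white line at the red mark), and only then turn the red wing fastener on the sprung grey access panel until the wing lies in line with the two white marks on the panel, so that its cross bar can pass through the slot below. Then press the panel down flush against the frame and finish while still holding it pressed shut. Leave the bottle, the specimen cup and the carton nearby alone.

Things in the scene. Friction and masses are not known exactly. Their poses are not given: they have to be found in the camera images.
- unit: White bench vacuum pump unit with a blue band, 170 (x) x 240 (y) x 86 mm high without cap and panel, fixed to the bench. Origin at the centre of its underside; its x points to its rear (away from the robot at yaw 0), y to its left, z up. Seen from the robot, the filler cap is on the right and the access panel on the left part of its top.
- cap_grip (a point): Centre of the round black ribbed filler cap, 45 mm diameter, 24 mm high, upright axis; this point is half-way up, 116 mm above the bench. It stands on a thinner neck, 18 mm clear of the housing. The white line on its top runs from the centre along this frame's -x and turns with it; a red mark lies on the housing, on the robot's side. Friction 0.06 N m: it stays where it is left.
- filler_cap (a joint): Turn of the filler cap in rad: 0 = fully closed (at its stop, white line at the red mark, towards the unit's -x), up to 1.6 = open. Clockwise from above closes it and lowers the value.
- wing_grip (a point): Centre of the red wing (bar) of the quarter-turn fastener: 46 mm long along this frame's x, 10 mm thick along y, 26 mm high; this point is 13 mm below its top, 18 mm above the panel. A white line runs along its top. It turns about the panel's normal, mid-width of the panel, 94 mm from the hinge. Friction 0.06 N m: it stays where it is left.
- wing (a joint): Turn of the wing in rad: 0 = in line with the two white marks and the slot (along the unit's x); positive = anticlockwise from above. Starts 0.45 to 1.4; no stop at 0 (stops at -1.6 and 1.6). Within about 0.14 of 0 the cross bar below passes its slot, otherwise it lands on the slotted plate and the panel stops about 5 mm short.
- access_panel (a joint): Opening of the panel in rad: 0 = flush on the frame, 0.10 = ajar as its spring holds it. Grey plate 152 (front to back) x 137 x 6 mm, hinged at its rear edge; front edge 15 mm proud when ajar. Springs up at once when let go. At the green pads about 4 N starts it moving and about 7 N holds it shut.
- press_left (a point): Centre of the top of the left green press pad on the panel (disc of 26 mm diameter, 3 mm high), 125 mm from the hinge, 45 mm left of the middle. Moves about 12 mm down as the panel goes from ajar to shut; when shut it is 97 mm above the bench.
- press_right (a point): The same for the right green press pad, 45 mm right of the panel's middle.
- stain_a_mid (a point): Small white reagent bottle with a blue cap, 44 mm diameter, 98 mm tall, half-way up. Bystander.
- cup_1_mid (a point): Specimen cup with a red lid, 50 mm diameter, 59 mm tall, half-way up. Bystander.
- kit_box_2_mid (a point): Small blue carton 45 x 60 x 50 mm, half-way up. Bystander.

How it is judged:
By the outcome, as a careful person would: the job done as asked, in the order asked, and still so for the second after the job is handed in, while the arm keeps its last pose, push and grip.
It also fails if it takes over 54 s, if anything falls off the work surface, if the arm or the gripper's body presses on something with over 40 N, if the wrist force passes 120 N, or if a joint passes its speed limit or range.

ROBOT

A 6-joint arm with a two-finger parallel gripper is mounted at the origin on the work surface; the furniture and walls round the work are solid. World frame = base frame: x ahead of the robot, y to its left, z up, the work surface at z = 0. Lengths are in m, angles in rad, forces in N, time in s.
With the tool pointing down it reaches from about 0.35 to 0.975 m from the base axis. Payload 4.9 kg.
Tool frame: the origin (TCP) lies at the very end of the fingers, on their centre line; the grasp point (between the pads) lies 19 mm behind it; z points along the fingers, y is the line along which they close (so a half turn about z gives the same grasp; the last joint's range is limited). The gripper opens to 85 mm and grips with 20 to 120 N. Pads are 22 mm wide; open, the fingers measure 114 mm over their backs; the gripper's body (76 mm by 85 mm) begins 54 mm behind the grasp point. The pads swing forward as they close: fully open they stand 13 mm farther back than shut.
Start: joints at [-1.461, 0.053, 1.613, -0, 1.476, -0.119], TCP at [0.142, -0.609, 0.231] pointing down, gripper open.
Joint ranges: [-3.01, 3.01], [-1.01, 2.22], [0.06, 2.58], [-1.02, 4.17], [0.09, 2.62], [-3.14, 3.14]. Speed limits (rad/s): [2.57, 2.57, 3.14, 3.14, 3.14, 3.14].

INTERFACE

Orientations are given as a unit quaternion [w, x, y, z].
In Python, from plant import manip, vision, order gives the robot as it stands.
- The arm moves only by the tool play_rows, never from a script. Its argument "steps" is a list that holds one entry, the list of rows, each a list of 6 numbers: the shift along the tool's x, y, z in mm, then the turn, a rotation vector about the tool's x, y, z in degrees. A call has 1 to 12 rows; each row is the pose to reach, as a shift and turn from the pose commanded when the call began, along the tool's axes at that moment; what a row does not reach only later rows make up. A row lasts 1/12 s, in which the tool goes at most 41.7 mm and 7.16 degrees, less where a joint would pass 70% of its speed; a pose out of reach is approached as far as the arm can. A call with a gripper value outside its range is refused whole. "claw" is the gripper's target within -1 to 1 (fully open at 1, half-way at 0, shut at -1), set as the call begins (left out, the last holds). The fingers move at their own pace and stop on an object; the grip force is fixed at half the most. Time passes only in rows, so rows that repeat a pose let the fingers close. It gives the time, the measured TCP pose, the force, the opening and the grip force at its end, in the units of the state.
- manip.state(): the state, without advancing time (a new reading comes with each control period).
- vision.grab_frame(name): name is "side" or "top" or "wrist"; returns (picture, depth): 420x560x3 uint8, blue, green, red; 420x560 float32, m along the optical axis (not along the pixel's ray), 0 where there is no reading.
- vision.camera_info(name): a dict with "K" (3x3 intrinsics, pixels), "eye" and "orientation" of the camera in the world; the wrist camera has in their place "T_tool_cam" (4x4, takes a point from camera to tool coordinates, whose origin is the TCP and whose axes are the flange's). Camera axes: x right, y down, z forward; pixel columns grow to the right and rows downward; lengths in m; the calibration is good to about 2 mm. The wrist camera is an equidistant fisheye: a pixel r from the principal point sees the ray r / f radians off the axis. A picture is of the moment at which its call begins: read the wrist's pose just before it. camera_info takes no time and is no camera call.
- order.job_done(): hands the job in; it is judged then, once.
The state is a dict: "time": time; "joint_pos": joint angles; "joint_vel": joint speeds; "joint_efforts": joint torques, N m; "tool_pos": TCP position; "tool_rot": TCP orientation; "contact_force": force on the tool from outside, world axes, zero at the start; "ft_torque": the same for the moment, N m; "gripper_width": opening from 0.0 (shut) to 1.0 (fully open); "grasp_force": force on a finger pad.
Only numpy, scipy, OpenCV 4.12 (cv2) and the standard library are available. Lean on these libraries where they do the work, as an engineer would, in place of code of your own. Each camera call takes 0.05 s, during which the arm holds its last target. There are 200 camera calls.

## Working session

There is one attempt and no reset: what is moved stays moved. The work goes in short steps, Python scripts to look and compute and a tool call to move; the robot and the scene stay as the last step left them, time stands still between calls to the robot, and variables do not carry over. Pictures are saved under pics/ and viewed, at most 10 in all, crops included, and the job is handed in when it is done.

Besides the shell and the picture viewer there is one more tool, called as name([rows], argument=value, ...), one row to a line, values as JSON. play_rows: Moves the arm, as the interface text tells. Its arguments: {"type":"object","properties":{"steps":{"type":"array"},"claw":{"type":"number"}},"required":["steps"]}

```bash
mkdir -p pics
python3 - <<'E'
from plant import manip, vision
import cv2,numpy as np
s=manip.state();print({k:np.round(v,3).tolist() for k,v in s.items()})
for n in("top","side"):
    p,d=vision.grab_frame(n);cv2.imwrite(f"pics/{n}0.png",p);np.savez(f"pics/{n}0.npz",p=p,d=d)
    print(n,vision.camera_info(n))
print(vision.camera_info("wrist"))
E
```

```text
{'time': 0.0, 'joint_pos': [-1.461, 0.053, 1.614, 0.0, 1.476, -0.119], 'joint_vel': [-0.0, 0.001, 0.0, 0.0, -0.0, -0.001], 'joint_efforts': [0.001, -39.368, -37.018, 0.0, 0.007, 0.0], 'tool_pos': [0.142, -0.608, 0.23], 'tool_rot': [-0.001, 0.993, 0.114, 0.0], 'contact_force': [-0.138, 0.066, 1.349], 'ft_torque': [0.004, 0.044, 0.056], 'grasp_force': 0.0, 'gripper_width': 1.0}
top {'K': array([[456.95682575,   0.        , 281.09517116],
       [  0.        , 456.95682575, 209.74491625],
       [  0.        ,   0.        ,   1.        ]]), 'eye': array([0.33930077, 0.18030481, 1.02724807]), 'orientation': array([ 0.02317973, -0.70115258,  0.71133075, -0.04308515])}
side {'K': array([[409.54225407,   0.        , 280.84961667],
       [  0.        , 409.54225407, 213.06474896],
       [  0.        ,   0.        ,   1.        ]]), 'eye': array([ 0.78241299, -0.22784305,  0.77514782]), 'orientation': array([-0.31040636,  0.87986885,  0.34118624, -0.1143269 ])}
{'K': array([[325.1922621 ,   0.        , 280.23567439],
       [  0.        , 325.1922621 , 206.21289851],
       [  0.        ,   0.        ,   1.        ]]), 'T_tool_cam': array([[-9.53475658e-04, -9.53470504e-01, -3.01484807e-01,
         7.70432049e-02],
       [ 9.99998772e-01, -1.28400945e-03,  8.98190028e-04,
         6.74182465e-04],
       [-1.24350704e-03, -3.01483580e-01,  9.53470558e-01,
        -1.41425292e-01],
       [ 0.00000000e+00,  0.00000000e+00,  0.00000000e+00,
         1.00000000e+00]])}
```

View pics/top0.png

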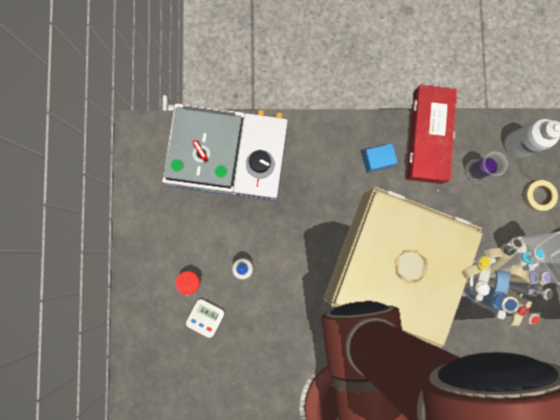

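View pics/side0.png

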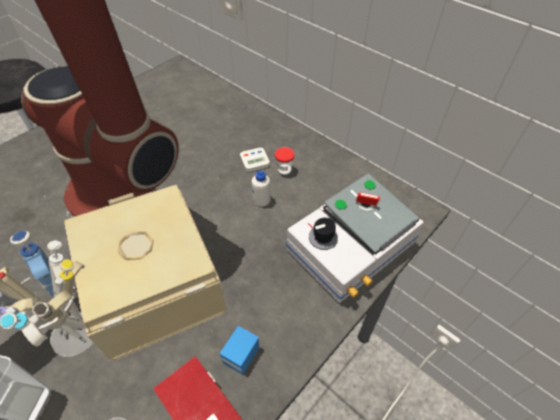

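Top view: unit at upper left, cap (260,161) with its line pointing right (open), red mark (258,183), wing (200,150), pads (177,165) and (221,171). Side view: the same unit, cap (324,230), wing (369,199), with the bottle and cup in front of it and a tall yellow box between the robot and the unit.

```bash
cat > h.py <<'E'
import numpy as np,cv2
from scipy.spatial.transform import Rotation as R
from plant import manip, vision
def Rq(q): return R.from_quat(np.roll(q,-1))
def ray(n,uv):
    c=vision.camera_info(n);K=c["K"]
    d=np.array([(uv[0]-K[0,2])/K[0,0],(uv[1]-K[1,2])/K[1,1],1]);return np.array(c["eye"]),Rq(c["orientation"]).apply(d)
def onz(n,uv,z):
    e,d=ray(n,uv);return e+d*(z-e[2])/d[2]
def fix(n,uv,dep):
    e,d=ray(n,uv);return e+d*dep
def blobs(m,amin):
    k,l,st,c=cv2.connectedComponentsWithStats(m.astype(np.uint8));return [(c[i],st[i,4],l==i) for i in range(1,k) if st[i,4]>=amin]
E
python3 - <<'E'
from h import *
np.set_printoptions(precision=4,suppress=True)
P={}
for n in("top","side"):
    z=np.load(f"pics/{n}0.npz");p,d=z["p"],z["d"];h=cv2.cvtColor(p,cv2.COLOR_BGR2HSV);H,S,V=h[...,0].astype(int),h[...,1].astype(int),h[...,2].astype(int)
    box=np.zeros(H.shape,bool)
    if n=="top":box[95:210,155:295]=1
    else:box[165:305,275:430]=1
    for nm,m,a in(("green",(abs(H-60)<15)&(S>120)&(V>60),20),("red",((H<8)|(H>172))&(S>120)&(V>60),5),("black",(V<40),60),("white",(V>150)&(S<40),4)):
        for c,ar,mk in blobs(m&box,a):
            if nm=="white" and ar>300: continue
            dd=np.median(d[mk]);print(n,nm,c,ar,"depth pt",fix(n,c,dd))
            if nm in("red","white") and ar>5:
                ys,xs=np.nonzero(mk);v=np.linalg.svd(np.c_[xs,ys]-c,full_matrices=False)[2][0];z0=.116 if nm=="red" else .1
                a,b=onz(n,c-10*v,z0),onz(n,c+10*v,z0);print("   dir deg",np.degrees(np.arctan2(*(b-a)[1::-1])))
z=np.load("pics/top0.npz");d=z["d"]
for uv in((410,265),(345,250),(375,205),(188,283),(242,268),(205,318),(215,185),(165,104),(140,150)):print(uv,fix("top",uv,d[uv[1],uv[0]]))
E
python3 - <<'E'
import cv2
p=cv2.imread('pics/top0.png')[95:205,155:295];cv2.imwrite('pics/c0.png',cv2.resize(p,None,fx=5,fy=5,interpolation=cv2.INTER_CUBIC))
E
```

```text
top green [176.4762 164.9143] 105 depth pt [0.5194 0.3642 0.1093]
top green [220.5   170.902] 102 depth pt [0.5061 0.2754 0.1097]
top red [200.0278 151.4444] 72 depth pt [0.5416 0.3134 0.1317]
   dir deg -148.99992672838457
top white [199.7059 149.7647] 17 depth pt [0.5444 0.3136 0.1344]
   dir deg -148.7164291485875
top white [264.1333 162.1   ] 30 depth pt [0.5194 0.1866 0.1291]
   dir deg -119.58901326808706
side green [369.4478 184.4478] 67 depth pt [0.5203 0.3636 0.1098]
side green [340.4416 204.026 ] 77 depth pt [0.5071 0.2749 0.1097]
side red [367.0659 199.6467] 167 depth pt [0.5477 0.3098 0.1262]
   dir deg 28.914702121113017
side black [323.8846 236.6218] 156 depth pt [0.5365 0.1803 0.1166]
side white [284.7654 168.9877] 81 depth pt [0.2936 0.3387 0.0213]
   dir deg 70.56240947135443
side white [395.663  175.7717] 92 depth pt [0.5103 0.5331 0.0007]
   dir deg 0.36063422611285073
side white [423.4444 191.5926] 27 depth pt [0.5925 0.5329 0.0013]
   dir deg -0.6558391407148721
side white [319.8966 226.069 ] 29 depth pt [0.5196 0.1872 0.1293]
   dir deg -117.20024493568172
side 
[... 152 characters left out ...]
0.3   ]
   dir deg -0.0963315481744286
side white [333.5 285.5] 4 depth pt [0.6001 0.1407 0.0507]
side white [396.2727 286.7273] 11 depth pt [ 0.6329  0.5325 -0.4467]
   dir deg 5.7767962301725575
side white [339.5 291. ] 6 depth pt [0.6168 0.1378 0.0533]
   dir deg -2.755718426315379
side white [410.8077 296.9808] 52 depth pt [ 0.6888  0.5331 -0.4478]
   dir deg 0.29101310627346966
(410, 265) [ 0.3119 -0.0897  0.155 ]
(345, 250) [0.3427 0.0201 0.0709]
(375, 205) [ 0.428  -0.0264  0.155 ]
(188, 283) [0.2793 0.3489 0.0593]
(242, 268) [0.3096 0.2341 0.0966]
(205, 318) [0.2008 0.3198 0.0146]
(215, 185) [0.4802 0.2887 0.0905]
(165, 104) [ 0.8462  0.5238 -0.4891]
(140, 150) [0.3393 0.1803 1.0272]
```

View pics/c0.png

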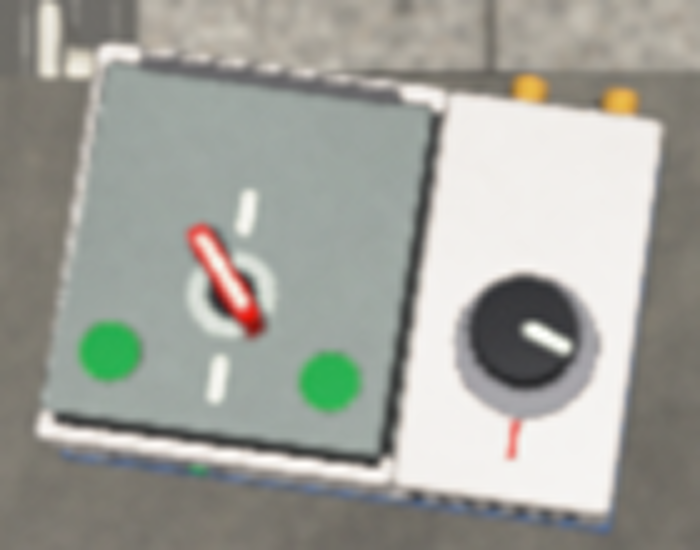

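The crop confirms it: wing (226,283), about 39° off the marks. Cap line points right and slightly down, about 70° from the red mark. The pads give a unit yaw of about -8.5°. Heights agree with the given sizes.

```bash
cat >> h.py <<'E'
def go(x,y,z,ya):
    """shift (mm) and turn (deg) for TCP at x,y,z, tool down, tool y axis at world yaw ya deg"""
    s=manip.state();r=Rq(s["tool_rot"]);a=np.radians(ya)
    yy=np.array([np.cos(a),np.sin(a),0]);zz=np.array([0,0,-1.]);t=R.from_matrix(np.c_[np.cross(yy,zz),yy,zz])
    print("go",np.round(1000*r.inv().apply(np.array([x,y,z])-s["tool_pos"]),1),np.round(np.degrees((r.inv()*t).as_rotvec()),2))
E
python3 - <<'E'
from h import *
np.set_printoptions(precision=4,suppress=True)
z=np.load("pics/top0.npz");p,d=z["p"],z["d"]
g=cv2.cvtColor(p,cv2.COLOR_BGR2GRAY)
print("cap",onz("top",(259.6,161),.128))
for c,ar,mk in blobs((p.max(2)<70)&(np.indices(g.shape)[0]<178)&(np.indices(g.shape)[0]>147)&(abs(np.indices(g.shape)[1]-260)<16),40):
    ys,xs=np.nonzero(mk);cc,rr=cv2.minEnclosingCircle(np.c_[xs,ys].astype(np.float32));print(ar,cc,rr,onz("top",cc,.128))
v,u=np.indices(d.shape);K=vision.camera_info("top")["K"];e,_=ray("top",(0,0));
D=np.stack([(u-K[0,2])/K[0,0],(v-K[1,2])/K[1,1],np.ones(d.shape)],-1).reshape(-1,3)
W=e+Rq(vision.camera_info("top")["orientation"]).apply(D)*d.reshape(-1,1);W=W.reshape(*d.shape,3)
for r in((0,110,300,560),(110,210,330,560),(210,330,440,560)):
    w=W[r[0]:r[1],r[2]:r[3]].reshape(-1,3);i=w[:,2].argmax();print(r,w[i])
go(.45,-.25,.33,-40)
E
```

```text
cap [0.5219 0.1956 0.128 ]
252 (259.4444580078125, 161.1666717529297) 10.456496238708496 [0.5216 0.196  0.128 ]
(0, 110, 300, 560) [0.3393 0.1803 1.0272]
(110, 210, 330, 560) [0.3393 0.1803 1.0272]
(210, 330, 440, 560) [0.3393 0.1803 1.0272]
go [ 381.5 -279.1  -99.2] [ -0.1   -0.05 -36.89]
```

play_rows([
  [[30,-20,-40,0,0,0],[60,-45,-75,0,0,-5],[95,-70,-100,0,0,-10],[130,-95,-100,0,0,-15],[165,-120,-100,0,0,-20],[200,-145,-100,0,0,-25],[235,-170,-100,0,0,-30],[270,-195,-100,0,0,-35],[300,-220,-100,0,0,-37],[330,-240,-100,0,0,-37],[355,-260,-100,0,0,-37],[381,-279,-100,0,0,-37]],
], claw=1)

```text
time: 1.1
tool_pos: [0.4464, -0.2532, 0.331]
tool_rot: [-0.0, 0.906, 0.423, -0.0]
contact_force: [1.5, -0.5, -0.6]
gripper_width: 0.997
grasp_force: 0.0
```

Run:
```python
from h import *
s=manip.state();print(s["time"],s["tool_pos"])
go(.5225,.1955,.25,26.5)
```

```text
1.1 [ 0.44638867 -0.25315536  0.33096389]
go [ 393.  -229.4   81. ] [-1.00e-02 -1.00e-02 -6.64e+01]
```

play_rows([
  [[32,-19,0,0,0,-6],[65,-38,0,0,0,-12],[98,-57,0,0,0,-18],[131,-76,0,0,0,-24],[164,-95,0,0,0,-30],[196,-114,0,0,0,-36],[229,-133,10,0,0,-42],[262,-152,25,0,0,-48],[295,-171,40,0,0,-54],[328,-190,55,0,0,-60],[360,-209,70,0,0,-66],[390,-226,80,0,0,-66.5]],
])

```text
time: 2.1
tool_pos: [0.5213, 0.1911, 0.249]
tool_rot: [-0.001, 0.523, 0.852, -0.001]
contact_force: [-0.5, -0.9, 0.2]
gripper_width: 1.0
grasp_force: 0.0
```

play_rows([
  [[0,0,0,0,0,0],[0,0,0,0,0,0],[0,0,0,0,0,0]],
])

```text
time: 2.35
tool_pos: [0.5222, 0.1888, 0.2511]
tool_rot: [-0.0, 0.525, 0.851, -0.0]
contact_force: [-1.5, -1.1, 0.4]
gripper_width: 1.0
grasp_force: 0.0
```

```bash
cat > w.py <<'E'
from h import *
import sys
def wr(name):
    s=manip.state();p,d=vision.grab_frame("wrist");np.savez(f"pics/{name}.npz",p=p,d=d,pos=s["tool_pos"],rot=s["tool_rot"]);cv2.imwrite(f"pics/{name}.png",p)
    return p,d,s
def wpt(uv,s,z):
    c=vision.camera_info("wrist");K,T=c["K"],c["T_tool_cam"]
    x,y=(uv[0]-K[0,2])/K[0,0],(uv[1]-K[1,2])/K[1,1];r=np.hypot(x,y)
    d=np.array([x/r*np.sin(r),y/r*np.sin(r),np.cos(r)]) if r>0 else np.array([0,0,1.])
    q=Rq(s["tool_rot"]);o=s["tool_pos"]+q.apply(T[:3,3]);d=q.apply(T[:3,:3]@d);return o+d*(z-o[2])/d[2]
E
python3 - <<'E'
from w import *
p,d,s=wr("w1");print(s["time"],s["tool_pos"],s["joint_pos"])
go(.5225,.1955,.097,26.5)
E
```

```text
2.35 [0.52220034 0.18884153 0.25106309] [ 2.13226685e-01 -1.24312402e-01  1.75253379e+00 -5.02935418e-04
  1.51407224e+00 -2.51448425e-01]
go [  6.5   3.2 154.6] [0.01 0.03 0.06]
```

View pics/w1.png

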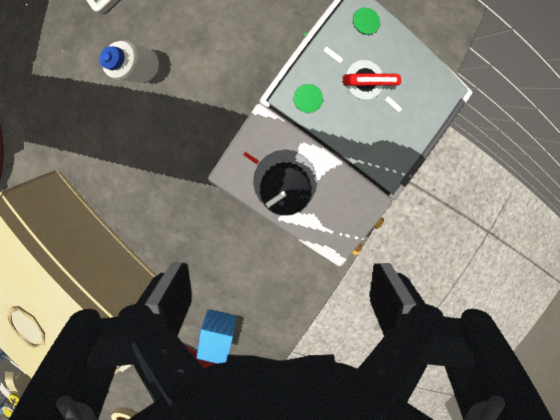

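The wrist view shows the cap at (285,189) with its line going to lower left, the wing at (372,79), marks at (333,55) and (394,103), and pads at (308,98) and (367,21).

Run:
```python
from w import *
np.set_printoptions(precision=4,suppress=True)
z=np.load("pics/w1.npz");p=z["p"];s={"tool_pos":z["pos"],"tool_rot":z["rot"]}
v,u=np.indices(p.shape[:2]);m=(p.max(2)<28)&(abs(u-285)<40)&(abs(v-190)<40)
m=cv2.morphologyEx(m.astype(np.uint8),cv2.MORPH_CLOSE,np.ones((9,9)))
for c,a,mk in blobs(m,200):
    k=cv2.findContours(mk.astype(np.uint8),0,2)[0][0];cc,rr=cv2.minEnclosingCircle(k);print("cap",c,a,cc,rr,wpt(c,s,.128),wpt(cc,s,.128))
def ang(a,b): return np.degrees(np.arctan2(*(b-a)[1::-1]))
A,B=wpt((266,206),s,.128),wpt((284,194),s,.128);print("line",A,B,ang(B,A))
A,B=wpt((346,81),s,.134),wpt((399,79),s,.134);print("wing",(A+B)/2,ang(A,B))
A,B=wpt((333,55),s,.105),wpt((394,103),s,.105);print("marks",ang(A,B))
print("pads",wpt((308,98),s,.109),wpt((367,21),s,.109))
```

```text
cap [282.2363 190.9116] 1515 (285.12237548828125, 188.36712646484375) 25.831907272338867 [0.5206 0.1947 0.128 ] [0.5218 0.1978 0.128 ]
line [0.5142 0.1766 0.128 ] [0.5231 0.193  0.128 ] -118.69955451466663
wing [0.5432 0.3115 0.134 ] 32.81060151581773
marks -8.599233209781291
pads [0.5056 0.2743 0.109 ] [0.5197 0.3624 0.109 ]
```

play_rows([
  [[3,2,20,0,0,0],[6,3,45,0,0,0],[6,3,75,0,0,0],[6,3,105,0,0,0],[6,3,130,0,0,0],[6,3,145,0,0,0],[6,3,154,0,0,0],[6,3,154,0,0,0],[6,3,154,0,0,0]],
])

```text
time: 3.15
tool_pos: [0.523, 0.1951, 0.0983]
tool_rot: [0.0, 0.526, 0.85, 0.0]
contact_force: [0.1, -0.2, 0.9]
gripper_width: 0.999
grasp_force: 0.0
```

play_rows([
  [[0,0,0,0,0,0],[0,0,0,0,0,0],[0,0,0,0,0,0],[0,0,0,0,0,0],[0,0,0,0,0,0],[0,0,0,0,0,0],[0,0,0,0,0,0],[0,0,0,0,0,0]],
], claw=-1)

```text
time: 3.82
tool_pos: [0.5235, 0.196, 0.099]
tool_rot: [0.001, 0.525, 0.851, 0.001]
contact_force: [-1.0, -1.1, 5.5]
gripper_width: 0.496
grasp_force: 61.0
```

play_rows([
  [[0,0,0,0,0,5],[0,0,0,0,0,10],[0,0,0,0,0,16],[0,0,0,0,0,22],[0,0,0,0,0,28],[0,0,0,0,0,34],[0,0,0,0,0,40],[0,0,0,0,0,46],[0,0,0,0,0,52],[0,0,0,0,0,57],[0,0,0,0,0,62],[0,0,0,0,0,64]],
])

```text
time: 4.82
tool_pos: [0.5237, 0.196, 0.099]
tool_rot: [0.001, 0.897, 0.442, 0.002]
contact_force: [-0.4, 0.1, 4.4]
gripper_width: 0.495
grasp_force: 61.1
```

play_rows([
  [[0,0,0,0,0,1],[0,0,0,0,0,2],[0,0,0,0,0,3],[0,0,0,0,0,4],[0,0,0,0,0,5],[0,0,0,0,0,6],[0,0,0,0,0,7],[0,0,0,0,0,7]],
])

```text
time: 5.48
tool_pos: [0.5237, 0.196, 0.0991]
tool_rot: [0.001, 0.922, 0.388, 0.002]
contact_force: [-0.4, -0.1, 6.5]
gripper_width: 0.499
grasp_force: 61.3
```

Run:
```python
from h import *
s=manip.state();print(s["time"],s["tool_pos"],s["ft_torque"],s["contact_force"],s["joint_efforts"][5]);go(.522,.196,.097,-43.5)
```

```text
5.4833 [0.52369604 0.19599989 0.0990552 ] [-0.06545859 -0.07275293  0.27685522] [-0.36167625 -0.13423681  6.46009441] 0.36587568931281567
go [-1.2 -1.2  2. ] [ 0.13 -0.14 -0.85]
```

play_rows([
  [[0,0,0,0,0,1],[0,0,0,0,0,2],[0,0,0,0,0,3],[0,0,0,0,0,3]],
])

```text
time: 5.82
tool_pos: [0.5237, 0.1959, 0.099]
tool_rot: [0.001, 0.931, 0.366, 0.002]
contact_force: [0.3, -0.9, 4.8]
gripper_width: 0.501
grasp_force: 61.3
```

Run:
```python
from h import *
s=manip.state();print(s["time"],s["ft_torque"],s["contact_force"],s["joint_efforts"][5]);go(.522,.196,.097,-43.5)
p,d=vision.grab_frame("top");cv2.imwrite("pics/top1.png",cv2.resize(p[110:215,160:300],None,fx=5,fy=5))
```

```text
5.8167 [-0.12222687 -0.12756822  1.84980086] [ 0.25395558 -0.89857172  4.84137125] 1.9995979964733124
go [-1.2 -1.2  2. ] [ 0.19 -0.11 -3.55]
```

play_rows([
  [[0,0,0,0,0,0],[0,0,0,0,0,0],[0,0,0,0,0,0],[0,0,0,0,0,0],[0,0,0,0,0,0]],
], claw=0.5)

```text
time: 6.28
tool_pos: [0.5221, 0.1956, 0.0969]
tool_rot: [-0.0, 0.932, 0.363, -0.0]
contact_force: [-0.2, 0.1, 0.3]
gripper_width: 0.752
grasp_force: 0.0
```

play_rows([
  [[0,0,-15,0,0,0],[0,0,-40,0,0,0],[0,0,-80,0,0,0],[0,0,-115,0,0,0],[0,0,-130,0,0,0],[0,0,-130,0,0,0],[0,0,-130,0,0,0]],
])

```text
time: 6.87
tool_pos: [0.5228, 0.1958, 0.2282]
tool_rot: [0.0, 0.932, 0.363, 0.001]
contact_force: [0.2, -0.4, -1.0]
gripper_width: 0.752
grasp_force: 0.0
```

Run:
```python
from w import *
p,d,s=wr("w2");print(s["time"],s["tool_pos"],s["gripper_width"])
go(.5435,.313,.20,-58)
```

```text
6.8667 [0.52280166 0.19581348 0.22816923] 0.7516868662401155
go [ 95.4 -71.7  26.1] [-0.04  0.07 10.6 ]
```

View pics/w2.png

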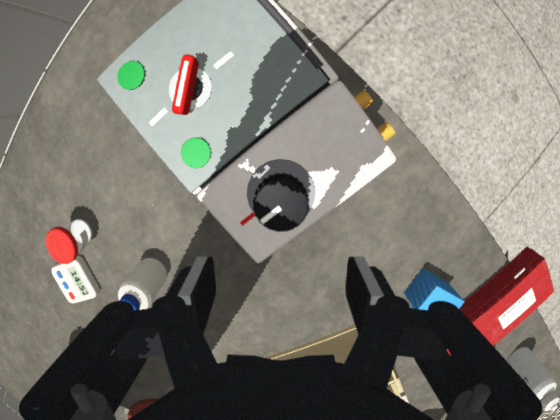

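Cap line (271,212) now points at the red mark (248,219), so it looks closed. Wing at (185,85), marks at (224,60) and (157,117).

play_rows([
  [[25,-18,0,0,0,3],[50,-37,0,0,0,6],[75,-55,5,0,0,9],[95,-71,15,0,0,10.5],[95,-71,20,0,0,10.5],[95,-71,20,0,0,10.5],[95,-71,20,0,0,10.5]],
])

```text
time: 7.5
tool_pos: [0.5429, 0.3115, 0.2044]
tool_rot: [0.001, 0.961, 0.277, -0.002]
contact_force: [0.5, 0.0, 0.3]
gripper_width: 0.751
grasp_force: 0.0
```

Run:
```python
from w import *
np.set_printoptions(precision=4,suppress=True)
def ang(a,b): return np.degrees(np.arctan2(*(b-a)[1::-1]))
def red(p,s,box=None):
    h=cv2.cvtColor(p,cv2.COLOR_BGR2HSV).astype(int);m=((h[...,0]<8)|(h[...,0]>172))&(h[...,1]>120)&(h[...,2]>60)
    m=cv2.morphologyEx(m.astype(np.uint8),cv2.MORPH_CLOSE,np.ones((7,7)))
    for c,a,mk in blobs(m,150):
        q=wpt(c,s,.13)
        if np.hypot(*(q[:2]-[.5435,.313]))<.03:
            ys,xs=np.nonzero(mk);v=np.linalg.svd(np.c_[xs,ys]-c,full_matrices=False)[2][0]
            print("wing",c,a,q,ang(wpt(c-15*v,s,.13),wpt(c+15*v,s,.13)))
z=np.load("pics/w2.npz");s={"tool_pos":z["pos"],"tool_rot":z["rot"]}
red(z["p"],s)
print("line",ang(wpt((281,207),s,.128),wpt((262,218),s,.128)),wpt((281,207),s,.128),"mark",wpt((248,219),s,.086))
A,B=wpt((185,57),s,.134),wpt((180,112),s,.134);print("ends",A,B,ang(A,B))
p,d,s=wr("w3");print(s["time"],s["tool_pos"]);red(p,s)
go(.5435,.313,.113,-58)
```

```text
wing [185.0146  84.6768] 1024 [0.5462 0.3119 0.13  ] -149.66428172020963
line 163.8042470359941 [0.5237 0.1946 0.128 ] mark [0.4847 0.2001 0.086 ]
ends [0.5622 0.3248 0.134 ] [0.5289 0.3004 0.134 ] -143.76912895542668
7.5 [0.5429 0.3115 0.2044]
wing [277.3799 209.92  ] 987 [0.5469 0.3154 0.13  ] -148.52287657263193
go [ 1.2 -1.4 92.6] [-0.01  0.17  0.08]
```

View pics/w3.png

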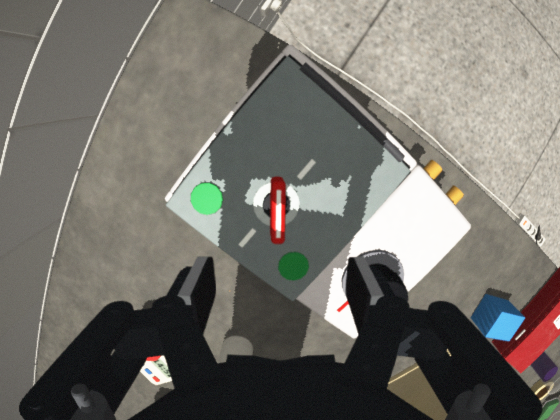

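The wing (278,210) lies along the tool x axis, between the open fingers. I'm descending to grip its upper part.

play_rows([
  [[1,0,15,0,0,0],[2.5,-0.5,40,0,0,0],[2.5,-0.5,65,0,0,0],[2.5,-0.5,83,0,0,0],[2.5,-0.5,91,0,0,0],[2.5,-0.5,92,0,0,0],[2.5,-0.5,92,0,0,0]],
])

```text
time: 8.13
tool_pos: [0.5461, 0.3135, 0.1152]
tool_rot: [0.0, 0.961, 0.276, -0.0]
contact_force: [-0.4, 0.3, 0.3]
gripper_width: 0.749
grasp_force: 0.0
```

play_rows([
  [[0,0,0,0,0,0],[0,0,0,0,0,0],[0,0,0,0,0,0],[0,0,0,0,0,0],[0,0,0,0,0,0],[0,0,0,0,0,0],[0,0,0,0,0,0],[0,0,0,0,0,0],[0,0,0,0,0,0],[0,0,0,0,0,0]],
], claw=-1)

```text
time: 8.97
tool_pos: [0.5456, 0.3157, 0.1162]
tool_rot: [-0.002, 0.961, 0.276, 0.0]
contact_force: [-3.9, 3.9, 2.7]
gripper_width: 0.1
grasp_force: 60.3
```

Run:
```python
from h import *
s=manip.state();print(s["time"],s["ft_torque"],s["contact_force"],s["gripper_width"]);go(.5445,.3135,.112,-98.5)
```

```text
8.9667 [ 1.14910085  0.70034686 -0.10988035] [-3.90192617  3.92341401  2.65726649] 0.0996869476440834
go [-2.1  1.3  4.2] [-2.20e-01 -1.00e-02  4.06e+01]
```

play_rows([
  [[0,0,0,0,0,3],[0,0,0,0,0,7],[0,0,0,0,0,11],[0,0,0,0,0,15],[0,0,0,0,0,19],[0,0,0,0,0,23],[0,0,0,0,0,27],[0,0,0,0,0,31],[0,0,0,0,0,35],[0,0,0,0,0,39],[0,0,0,0,0,40.5],[0,0,0,0,0,40.5]],
])

```text
time: 9.97
tool_pos: [0.5457, 0.3146, 0.1161]
tool_rot: [-0.0, 0.997, -0.073, -0.0]
contact_force: [-3.2, 2.5, 3.8]
gripper_width: 0.101
grasp_force: 58.7
```

play_rows([
  [[0,0,0,0,0,0],[0,0,0,0,0,0],[0,0,0,0,0,0],[0,0,0,0,0,0],[0,0,0,0,0,0],[0,0,0,0,0,0]],
], claw=0.5)

```text
time: 10.47
tool_pos: [0.5461, 0.3138, 0.1151]
tool_rot: [0.0, 0.997, -0.073, -0.0]
contact_force: [-0.2, -0.3, 0.2]
gripper_width: 0.754
grasp_force: 0.0
```

play_rows([
  [[0,0,-15,0,0,0],[0,0,-40,0,0,0],[0,0,-70,0,0,0],[0,0,-90,0,0,0],[0,0,-90,0,0,0],[0,0,-90,0,0,0]],
], claw=0.5)

```text
time: 10.97
tool_pos: [0.5472, 0.3146, 0.2085]
tool_rot: [-0.001, 0.997, -0.073, 0.002]
contact_force: [0.0, -0.6, -0.3]
gripper_width: 0.75
grasp_force: 0.0
```

Run:
```python
from w import *
np.set_printoptions(precision=4,suppress=True)
p,d,s=wr("w4");print(s["time"],s["tool_pos"])
def ang(a,b): return np.degrees(np.arctan2(*(b-a)[1::-1]))
h=cv2.cvtColor(p,cv2.COLOR_BGR2HSV).astype(int);m=((h[...,0]<8)|(h[...,0]>172))&(h[...,1]>120)&(h[...,2]>60)
m=cv2.morphologyEx(m.astype(np.uint8),cv2.MORPH_CLOSE,np.ones((7,7)))
for c,a,mk in blobs(m,150):
    q=wpt(c,s,.13)
    if np.hypot(*(q[:2]-[.5435,.313]))<.03:
        ys,xs=np.nonzero(mk);v=np.linalg.svd(np.c_[xs,ys]-c,full_matrices=False)[2][0]
        print("wing",c,a,q,ang(wpt(c-15*v,s,.13),wpt(c+15*v,s,.13)))
m=(abs(h[...,0]-60)<15)&(h[...,1]>120)&(h[...,2]>40)
for c,a,mk in blobs(m,150):print("green",c,a,wpt(c,s,.1095))
go(.506,.275,.20,-98.5)
```

```text
10.9667 [0.5472 0.3146 0.2085]
wing [280.319  217.3416] 884 [0.547  0.3139 0.13  ] 171.9940331174986
green [226.2093 247.6323] 669 [0.5203 0.3627 0.1095]
green [334.529  248.0193] 673 [0.5069 0.2749 0.1095]
go [-34.1  44.5   6.1] [-0.03 -0.06  0.11]
```

View pics/w4.png

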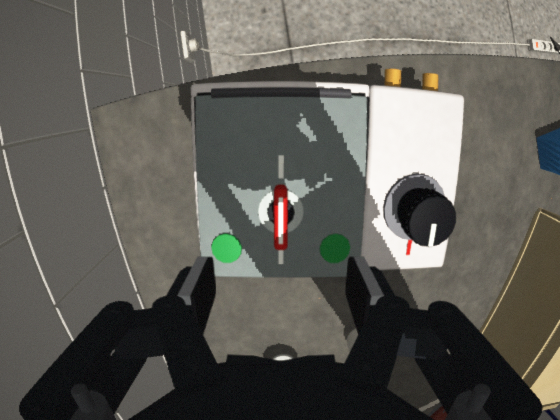

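Wing (280,217) is in line with both marks (-8.0° against -8.5°), and the cap line (432,235) runs parallel to the red mark (409,247). Right pad at (335,248); next I shut the fingers and go over it.

play_rows([
  [[-12,15,0,0,0,0],[-24,30,0,0,0,0],[-34,44,0,0,0,0],[-34,44,0,0,0,0],[-34,44,20,0,0,0],[-34,44,45,0,0,0],[-34,44,65,0,0,0],[-34,44,80,0,0,0],[-34,44,85,0,0,0],[-34,44,85,0,0,0],[-34,44,85,0,0,0],[-34,44,85,0,0,0]],
], claw=-1)

```text
time: 12.02
tool_pos: [0.5068, 0.2759, 0.1215]
tool_rot: [-0.0, 0.997, -0.073, 0.001]
contact_force: [0.8, -0.6, -0.7]
gripper_width: -0.0
grasp_force: 0.0
```

Run:
```python
from h import *
s=manip.state();print(s["time"],s["gripper_width"],s["contact_force"]);go(.5065,.2745,.097,-98.5)
```

```text
12.0167 -0.0004346803400343415 [ 0.80219818 -0.62494412 -0.71826799]
go [-0.2  1.5 24.5] [-0.06 -0.09  0.11]
```

play_rows([
  [[0,1,4,0,0,0],[0,1,8,0,0,0],[0,1,11,0,0,0],[0,1,13,0,0,0],[0,1,15,0,0,0],[0,1,17,0,0,0],[0,1,19,0,0,0],[0,1,21,0,0,0],[0,1,23,0,0,0],[0,1,24,0,0,0],[0,1,25,0,0,0],[0,1,25,0,0,0]],
])

```text
time: 13.02
tool_pos: [0.5051, 0.2748, 0.0968]
tool_rot: [0.0, 0.997, -0.073, -0.001]
contact_force: [-8.3, -1.9, 11.8]
gripper_width: -0.001
grasp_force: 6.0
```

play_rows([
  [[0,0,0.5,0,0,0],[0,0,1,0,0,0],[0,0,1,0,0,0],[0,0,1,0,0,0]],
])

```text
time: 13.35
tool_pos: [0.5052, 0.2748, 0.0967]
tool_rot: [0.0, 0.997, -0.073, -0.001]
contact_force: [-9.9, -1.9, 17.0]
gripper_width: -0.004
grasp_force: 8.2
```

Run:
```python
from h import *
z=[]
p,d=vision.grab_frame("top")
s=manip.state();print(s["time"],s["tool_pos"],s["contact_force"])
q,e=vision.grab_frame("side")
for n,p,d in(("top",p,d),("side",q,e)):
    h=cv2.cvtColor(p,cv2.COLOR_BGR2HSV).astype(int);m=(abs(h[...,0]-60)<15)&(h[...,1]>120)&(h[...,2]>40)
    for c,a,mk in blobs(m,15):
        x=fix(n,c,np.median(d[mk]))
        if abs(x[0]-.513)<.03:print(n,c,a,x)
cv2.imwrite("pics/side2.png",cv2.resize(q[150:310,270:440],None,fx=4,fy=3.7))
```

```text
13.4 [0.50515528 0.27485208 0.09670334] [-9.66497365 -1.43579608 17.3498153 ]
side [367.96923077 187.78461538] 65 [0.51864931 0.36416772 0.09718669]
```

View pics/side2.png

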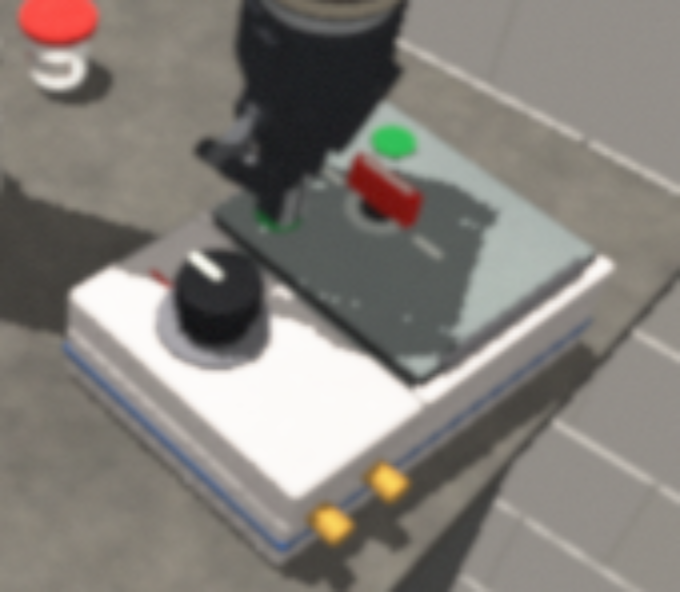

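The left pad now reads z = 97.2 mm, which is shut. The cap line points at the red mark, the wing is in line, and the push is steady at 17 N. I'm handing in.

```bash
python3 -c "
from plant import order
print(order.job_done())"
```

```text
the job is handed in; nothing more can be done
None
```

I closed the filler cap to its stop, then turned the wing in line with the marks, and handed the job in at about 13.4 s with the panel held shut at about 17 N; no verdict was returned.

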